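# Unload the pressure tissue processor

### The arm

A 6-joint arm with a two-finger parallel gripper is mounted at the origin on the work surface. World frame = base frame: x ahead of the robot, y to its left, z up, the work surface at z = 0. Lengths are in m, angles in rad, forces in N, time in s.
With the tool pointing down it reaches from about 0.3 to 0.825 m from the base axis. Payload 5.4 kg.
Tool frame: the origin (TCP) lies at the very end of the fingers, on their centre line; the grasp point (between the pads) lies 19 mm behind it; z points along the fingers, y is the line along which they close (so a half turn about z gives the same grasp; the last joint's range is limited). The gripper opens to 92 mm and grips with 3 to 60 N. Pads are 20 mm wide; open, the fingers measure 128 mm over their backs; the gripper's body (75 mm by 189 mm) begins 69 mm behind the grasp point.
Start: joints at [-1.348, 0.158, 1.597, -0, 1.386, -0.21], TCP at [0.241, -0.522, 0.215] pointing down, gripper open.
Joint ranges: [-2.91, 2.91], [-0.94, 2.29], [0.18, 2.7], [-1.29, 4.43], [0.17, 2.64], [-3, 3]. Speed limits (rad/s): [2.57, 2.57, 3.14, 3.14, 3.14, 3.14].

### API

Orientations are given as a rotation vector (axis times angle).
In Python, from workcell import bot gives the robot as it stands. Calls block until the motion is done:
- bot.goto(position, orientation): joint-space move of the TCP to a pose.
- bot.line_to(position, rot=None, max_speed=0.15): straight line of the TCP; rot=None keeps the orientation; max_speed is the mean speed in m/s.
- bot.set_joints(angles): joint-space move.
- bot.set_gripper(opening, newtons=None): opening from 0.0 (shut) to 1.0 (fully open); newtons is the grip in N (None keeps the last); returns when the fingers have stopped.
- bot.hold(seconds).
- bot.inverse_kinematics(position, orientation): joint angles nearest the present ones, or None.
- bot.read_camera(name): name is "side" or "top"; returns a dict with "pixels" (400x640x3 uint8, blue, green, red), "fx", "fy", "cx", "cy" (pixels), "k1" (the pictures are not rectified: a ray, as slopes to the right and down, at radius r is drawn at 1 + k1 r^2 times it, then the intrinsics apply), "R" (3x3) and "t" (3): a world point X has camera coordinates R X + t. Camera axes: x right, y down, z forward; pixel columns grow to the right and rows downward; lengths in m; the calibration is good to about 2 mm. A picture is of the moment at which its call begins. There is no depth.
A pose or a line that the arm cannot do raises bot.MotionError and nothing moves.
- bot.job_done(): hands the job in; it is judged then, once.
Readings, each from a call of its own:
- bot.current_clock(): time.
- bot.current_joints(): joint angles.
- bot.current_joint_vel(): joint speeds.
- bot.current_effort(): joint torques, N m.
- bot.current_ee_pos(): TCP position.
- bot.current_tool_rot(): TCP orientation.
- bot.current_contact_force(): force on the tool from outside, world axes, zero at the start.
- bot.current_ft_torque(): the same for the moment, N m.
- bot.current_opening(): opening from 0.0 (shut) to 1.0 (fully open).
- bot.current_grip_force(): force on a finger pad.
Only numpy, scipy, OpenCV 4.12 (cv2) and the standard library are available. Lean on these libraries where they do the work, as an engineer would, in place of code of your own. Each camera call takes 0.05 s, during which the arm holds its last target. There are 200 camera calls.

### The job

The tissue processor's run is over, so unload it: swing the lid clamp off, raise the lid a little by its handle until the safety catch stops it at the venting gap, push the orange catch tab under its front lip fully aside, and then open the lid fully. Move every cassette from the well to the steel tray, each lying flat on the tray's floor. Leave the lid shut again with the clamp off, so that the seal is not squeezed, the red peak pointer of the pressure gauge turned back to its zero stop, and the specimen pot and the mould stack where they were.

Things in the scene. Friction and masses are not known exactly. Their poses are not given: they have to be found in the camera images.
- retort: the processor, off-white, fixed. Origin on the bench under the well's centre; x to its back (the robot stands in front, -x), y to the left, z up; mm: casing x -165..160, y -145..285, deck 105 high, front ledge (x below -85) 90 high. Well open at the top: inside x -60..60, y -100..100, floor 60 high; its 4 mm steel collar is 121 high
- lid (a joint): lid, rad: 0 shut, 1.75 open at its stop; hinged at the back, stays where left, 6 N at the handle moves it. Shut: a plate at retort x -85..95, y -125..125, 121..141 mm high, with a steel striker reaching 54 mm below it at x -72, y -105. The clamp holds it shut; the catch stops it at 0.18, the venting gap, with the front lip's lower edge at x -79, 153 mm high
- lid_handle (a point): middle of the lid's handle, a black round bar of 10 mm diameter and 70 mm length along the retort's y, 32 mm in front of the lid's front edge; shut it is 131 mm above the bench, 212 mm in front of the hinge
- lid_hinge (a point): point on the lid's hinge axis straight behind the handle: the handle moves round it on a circle of 214 mm radius in the retort's x-z plane; at retort x 95 mm, 105 mm above the bench
- clamp (a joint): swing clamp on the front ledge, rad: 0 on, its steel tongue over the lug on the lid's front edge; grows anticlockwise seen from above; off the lug from 1.0, stop at 1.25. Upright pivot at retort x -118, y 110 mm; stays where left; 2 N at the knob moves it
- clamp_knob (a point): in the clamp's black upright round knob (20 mm diameter, 137..172 mm above the bench), 165 mm above the bench, 55 mm from the pivot; seen from the pivot it stands at 80 deg + clamp angle, from the retort's x towards y. A 10 mm lever bar joins it to the pivot, its top 142 mm high
- catch (a joint): safety catch, m: 0 home (it holds the lid's striker at the venting gap), 0.024 pushed fully aside towards the retort's -y; frees the lid from 0.018. Friction of 1.5 N, stays where it is pushed. It can be reached only with the lid at the venting gap
- catch_tab (a point): centre of the catch's orange tab, 17 mm in x, 8 in y, 106..120 mm above the bench, on the deck (which ends at x -85) just behind the lid's front lip, hidden by the shut lid, at retort x -74, y -68 mm when home. Push on its +y side; fingertips tilted 20 to 40 deg forwards from straight down reach it from the front under the raised lip
- peak (a joint): red peak pointer of the gauge on the deck's left part, rad: 0 at its zero stop, grows clockwise seen from above; turning it anticlockwise brings it back; friction 0.03 N m, it stays where it is left
- peak_grip (a point): on the pointer's axis, 141 mm above the bench, in its red grip: a bar 32 mm long, 10 mm thick, from 122 to 150 mm above the bench; gauge glass at 117 mm. At value q the bar and pointer point at 135 deg - q from the retort's x towards y
- cassette1: pink tissue cassette, 40 x 28 x 8 mm in its x, y, z, 14 g or so; origin at its centre. At the start flat on the well's floor. Absent (None) in some runs
- cassette2: yellow cassette, the same
- cassette3: light blue cassette, the same
- cassette4: white cassette, the same
- tray: loose low steel tray, outside 200 x 170 x 18 mm in its x, y, z, walls and floor 4 mm thick; origin at the centre of its underside, 0.6 kg, on the bench to the right of the processor
- specimen_pot: clear specimen pot with a white cap, 60 mm diameter, 75 mm high; origin under its centre; leave it alone
- mould_stack: stack of small steel embedding moulds 56 x 42 x 42 mm; origin under its centre; leave it alone

How it is judged:
On the way, in this order (a step that is already met when the one before it is completed fails the run):
1. the clamp is swung off the lid's lug (value of joint clamp above 1 rad), for 0.1 s.
2. the lid is raised to the venting gap (value of joint lid above 0.14 rad), for 0.2 s.
3. the safety catch is pushed aside with the lid at the venting gap (value of joint catch above 0.018 m and value of joint lid between 0.1 and 0.3 rad), for 0.1 s.
4. the lid is opened fully (value of joint lid above 1.5 rad), for 0.2 s.
At the end, for the whole second after the job is handed in: every cassette present lies flat (within 9 degrees, either face up) on the floor of the tray and at rest, the tray level on the bench; the lid is shut (below 0.05 rad), the clamp is off (above 0.9 rad), and the peak pointer is within 0.08 rad of its zero stop (value of joint lid below 0.05 rad and value of joint clamp above 0.9 rad and value of joint peak below 0.08 rad and x of cassette1 in the frame of tray between -0.096 and 0.096 m and y of cassette1 in the frame of tray between -0.081 and 0.081 m and z of cassette1 in the frame of tray between 0.004 and 0.011 m and angle between the z axis of each of cassette1, cassette2, cassette3, cassette4 and the z axis of tray, either way round below 0.15 rad and linear speed of each of cassette1, cassette2, cassette3, cassette4, tray below 0.02 m/s and x of cassette2 in the frame of tray between -0.096 and 0.096 m and y of cassette2 in the frame of tray between -0.081 and 0.081 m and z of cassette2 in the frame of tray between 0.004 and 0.011 m and x of cassette3 in the frame of tray between -0.096 and 0.096 m and y of cassette3 in the frame of tray between -0.081 and 0.081 m and z of cassette3 in the frame of tray between 0.004 and 0.011 m and x of cassette4 in the frame of tray between -0.096 and 0.096 m and y of cassette4 in the frame of tray between -0.081 and 0.081 m and z of cassette4 in the frame of tray between 0.004 and 0.011 m and angle between tray's own z axis and vertical below 0.1 rad and height (world z) of tray below 0.01 m); the robot touches nothing.
It fails at once if the specimen pot or the mould stack is pushed more than 25 mm (distance of any of specimen_pot, mould_stack from where it was at the start of the episode above 0.025 m).
Of cassette1, cassette2, cassette3, cassette4 only 2 to 4 are there at a start; the rules pass over those that are not, and their reading is None.
At some moment in a run one of tray may be knocked a few centimetres aside while the robot is not near it.
Once in a run the grip may slacken for a moment while it holds something.
It also fails if it takes over 210 s, if anything falls off the work surface, if the arm or the gripper's body presses on something with over 40 N, if the wrist force passes 120 N, or if a joint passes its speed limit or range.

## Working session

There is one attempt and no reset: what is moved stays moved. The work goes in short steps, each a Python script; the robot and the scene stay as the last script left them, time stands still between calls to the robot, and variables do not carry over. Pictures are saved under pics/ and viewed, at most 14 in all, crops included, and the job is handed in when it is done.

```bash
ls; mkdir -p pics; python3 - <<'E'
from workcell import bot
import cv2
for n in("top","side"):
    c=bot.read_camera(n); cv2.imwrite(f"pics/{n}0.png",c["pixels"]); print(n,{k:(v if k!='pixels' else 0) for k,v in c.items()})
print(bot.current_clock(),bot.current_tool_rot())
E
```

```text
pics
top {'pixels': 0, 'fx': 422.819856276535, 'fy': 422.819856276535, 'cx': 319.0376886482005, 'cy': 195.59574045363988, 'k1': -0.02515254635357146, 'R': array([[ 0.02587283, -0.99954785,  0.01531964],
       [-0.99424365, -0.02732336, -0.10360015],
       [ 0.10397189, -0.01255102, -0.99450104]]), 't': array([-0.02376614,  0.58951954,  1.02662236])}
side {'pixels': 0, 'fx': 474.1539473880326, 'fy': 474.1539473880326, 'cx': 323.85182203428775, 'cy': 191.4231546964849, 'k1': -0.06573941639291901, 'R': array([[-0.82648741, -0.56286392, -0.0101378 ],
       [-0.31625121,  0.4791184 , -0.81879834],
       [ 0.46572925, -0.67352043, -0.57399172]]), 't': array([0.47692263, 0.30566609, 0.99746664])}
0.1 [-3.06669169e+00 -6.74189990e-01  2.20858077e-05]
```

View pics/top0.png

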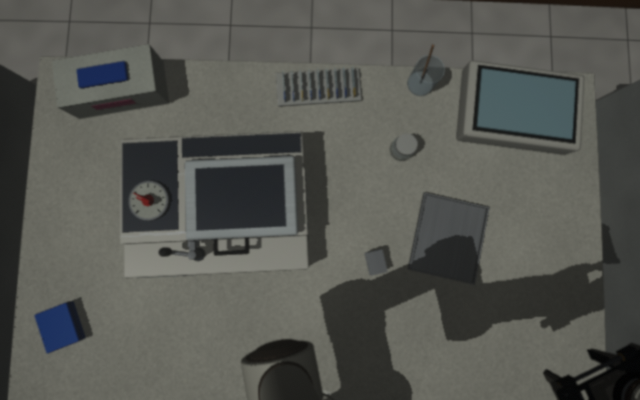

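View pics/side0.png

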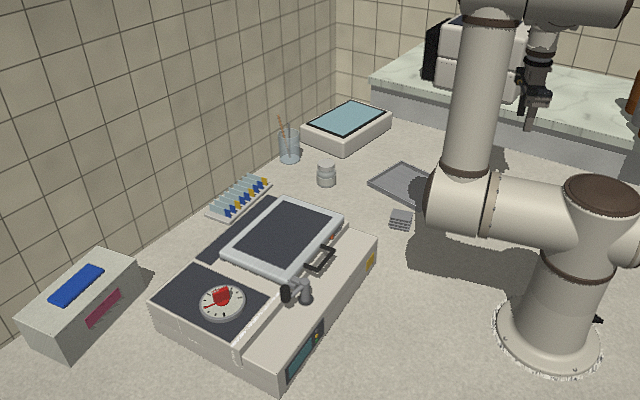

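The top view shows the retort with its lid at about (187–297, 157–237), gauge at (149, 201), handle at (232, 247) and clamp knob at (165, 252). The tray's corners are near (426,193), (488,206), (474,282) and (409,266), with the moulds at (376,261) and the pot at (405,146). The side view agrees. I'll enlarge the retort next.

```bash
cat > h.py <<'E'
import numpy as np, cv2
from workcell import bot
from scipy.spatial.transform import Rotation as Rn
def cam(n): return bot.read_camera(n)
def K(c): return np.array([[c["fx"],0,c["cx"]],[0,c["fy"],c["cy"]],[0,0,1]])
def D(c): return np.array([c["k1"],0,0,0.])
def p2w(c,uv,z):
    n=cv2.undistortPoints(np.array([[uv]],float),K(c),D(c))[0,0]
    d=c["R"].T@np.array([*n,1]); o=-c["R"].T@c["t"]
    return o+d*(z-o[2])/d[2]
def w2p(c,P):
    return cv2.projectPoints(np.atleast_2d(np.array(P,float)),cv2.Rodrigues(c["R"])[0],c["t"],K(c),D(c))[0][:,0]
def crop(c,x,y,w,h,s,name,g=0.6):
    im=c["pixels"][y:y+h,x:x+w]; im=cv2.resize(im,None,fx=s,fy=s,interpolation=cv2.INTER_CUBIC)
    cv2.imwrite("pics/"+name,(255*(im/255.)**g).astype(np.uint8))
E
python3 - <<'E'
from h import *
c=cam("top"); crop(c,115,125,200,150,4,"t1.png")
E
```

```text
(no output)
```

View pics/t1.png

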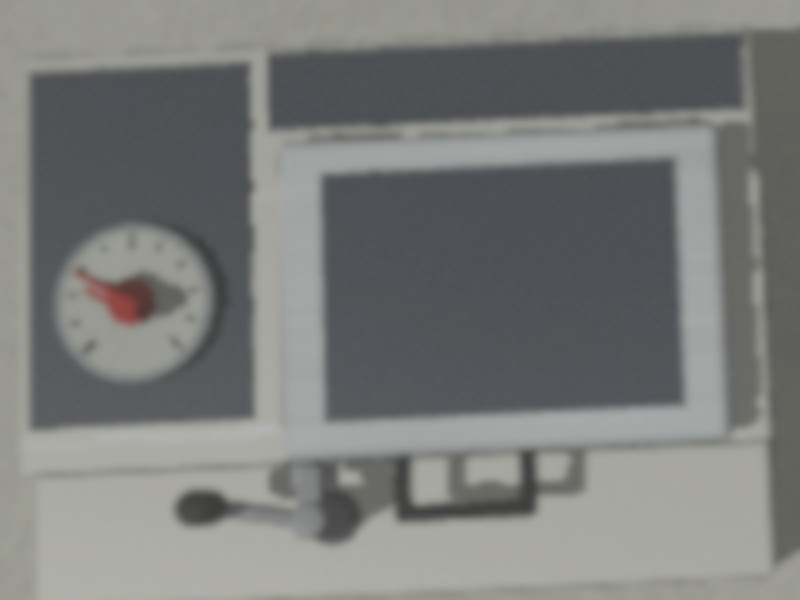

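The crop gives the lid top corners at (280,140), (714,122), (287,458) and (728,438). The handle bar runs (398,512)–(535,505), the knob top is near (200,500), the gauge axis near (130,303), and the pointer tip is at (80,272).

```bash
cat >> h.py <<'E'
from scipy.optimize import least_squares
def fit2d(c,px,pts,x0):
    pts=np.array(pts,float)
    def W(q):
        a=q[2];r=np.array([[np.cos(a),-np.sin(a)],[np.sin(a),np.cos(a)]])
        return np.c_[pts[:,:2]@r.T+q[:2],pts[:,2]]
    s=least_squares(lambda q:(w2p(c,W(q))-np.array(px)).ravel(),x0,loss="soft_l1")
    return s.x,w2p(c,W(s.x))-np.array(px)
E
python3 - <<'E'
from h import *
c=cam("top"); f=lambda u,v:(115+(u+.5)/4-.5,125+(v+.5)/4-.5)
px=[f(280,140),f(714,122),f(287,458),f(728,438),f(37,602),f(772,570),f(770,440),f(22,470),f(398,514),f(535,508)]
pts=[(.095,.125,.141),(.095,-.125,.141),(-.085,.125,.141),(-.085,-.125,.141),(-.165,.285,.09),(-.165,-.145,.09),(-.085,-.145,.105),(-.085,.285,.105),(-.122,.035,.131),(-.122,-.035,.131)]
q,r=fit2d(c,px,pts,[.5,.2,0]); print("retort",q); print(r.round(1))
A=Rn.from_euler('z',-q[2]).as_matrix()
for n,u,z in(("axis",f(131,302),.150),("tip",f(80,272),.122),("knob",f(200,497),.172),("dial",f(136,302),.117)):
    w=p2w(c,u,z);print(n,w.round(4),(A@(w-[*q[:2],0])).round(4))
t,r=fit2d(c,[(426,193),(488,206),(474,282),(409,266)],[(.1,.085,.018),(.1,-.085,.018),(-.1,-.085,.018),(-.1,.085,.018)],[.5,-.2,0]);print("tray",t,r.round(1))
print("pot",p2w(c,(405,140),.075),"mould",p2w(c,(376,261),.03))
crop(c,340,120,180,180,4,"t2.png")
E
```

```text
retort [0.56767372 0.16988468 0.06801706]
[[-1.1 -1.1]
 [ 1.2 -0.9]
 [-2.1 -0.4]
 [ 0.6 -0. ]
 [-1.7  1.2]
 [ 0.3  1.5]
 [-0.6 -0.7]
 [-0.8 -0.5]
 [12.1  0.6]
 [ 9.3  0.8]]
axis [0.557  0.3726 0.15  ] [0.0031 0.2029 0.15  ]
tip [0.5757 0.4139 0.122 ] [0.0246 0.2429 0.122 ]
knob [0.4519 0.3201 0.172 ] [-0.1053  0.1577  0.172 ]
dial [0.5598 0.3827 0.117 ] [0.0066 0.2128 0.117 ]
tray [ 0.49808474 -0.34042216 -0.21377178] [[-0.7 -3.3]
 [ 1.9 -0.5]
 [ 0.3  0.9]
 [-0.6  0.8]]
pot [ 0.72745502 -0.21368059  0.075     ] mould [ 0.4314777  -0.15295104  0.03      ]
```

```bash
python3 - <<'E'
from h import *
c=cam("side"); crop(c,145,190,240,200,3,"s1.png",.8); crop(c,190,270,130,55,6,"s2.png",.8)
E
```

```text
(no output)
```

View pics/s1.png

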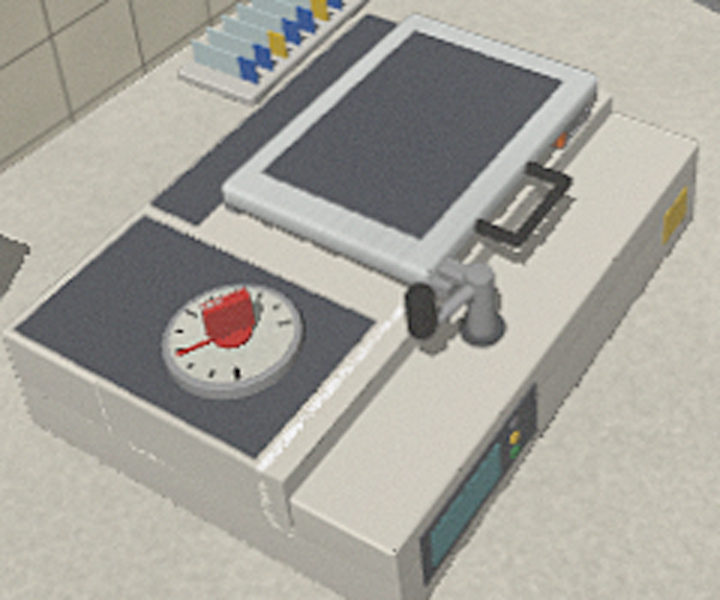

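View pics/t2.png

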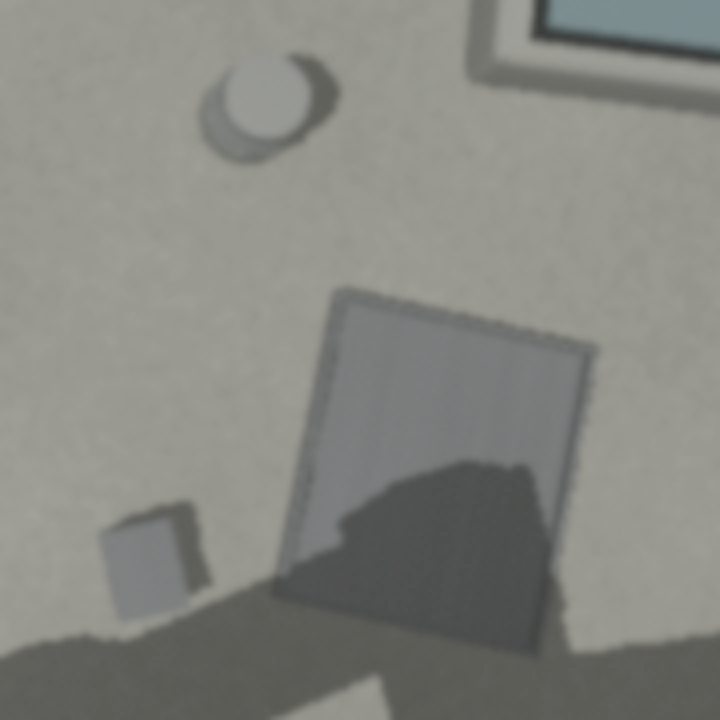

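The side view shows the lid top corners at (228,188), (417,17), (597,75) and (415,270), ledge corners at (400,553) and (697,147), and the handle bar at (515,238)–(570,185). The grip bar is around (228,318) with the needle tip at (180,352). In the other crop the tray corners are (335,288), (596,345), (540,657) and (275,596). Next I'll fit both cameras jointly.

```bash
python3 - <<'E'
from h import *
ct=cam("top");cs=cam("side")
f=lambda u,v:(115+(u+.5)/4-.5,125+(v+.5)/4-.5)
g=lambda u,v:(145+(u+.5)/3-.5,190+(v+.5)/3-.5)
k=lambda u,v:(340+(u+.5)/4-.5,120+(v+.5)/4-.5)
L=[(.095,.125,.141),(.095,-.125,.141),(-.085,.125,.141),(-.085,-.125,.141)]
T=L+[(-.165,.285,.09),(-.165,-.145,.09),(-.085,-.145,.105),(-.085,.285,.105)]
tp=[f(280,140),f(714,122),f(287,458),f(728,438),f(37,602),f(772,570),f(770,440),f(22,470)]
S=L+[(-.165,.285,.09),(-.165,-.145,.09),(.16,.285,.105)]
sp=[g(228,188),g(417,17),g(415,270),g(597,75),g(400,553),g(697,147),g(8,335)]
def W(q,P):
    return Rn.from_euler('z',q[2]).apply(np.array(P))+[q[0],q[1],0]
# extra: handle y, gauge xy, clamp angle
def res(q,full=False):
    hy,gx,gy,ca,pa=q[3:]
    kn=(-.118+.055*np.cos(np.radians(80)+ca),.110+.055*np.sin(np.radians(80)+ca))
    a=np.radians(135)-pa
    Tt=T+[(-.117,hy+.035,.131),(-.117,hy-.035,.131),(gx,gy,.150),(*kn,.172)]
    tt=tp+[f(404,512),f(530,507),f(131,302),f(200,497)]
    Ss=S+[(-.117,hy+.035,.131),(-.117,hy-.035,.131),(gx,gy,.136),(*kn,.172)]
    ss=sp+[g(515,236),g(568,184),g(228,318),g(422,290)]
    r=np.r_[w2p(ct,W(q,Tt))-tt,w2p(cs,W(q,Ss))-ss]
    return r if full else r.ravel()
s=least_squares(res,[.567,.17,.068,.02,0,.2,0,1],loss="soft_l1")
q=s.x;print(q.round(4));print(res(q,True).round(1))
A=Rn.from_euler('z',-q[2])
for n,w in(("tip t",p2w(ct,f(80,272),.122)),("tip s",p2w(cs,g(180,352),.122)),("barL",p2w(cs,g(203,300),.15)),("barR",p2w(cs,g(248,290),.15))):
    d=A.apply(w-[*q[:2],0]);e=d[:2]-q[4:6];print(n,d.round(3),np.degrees(np.arctan2(e[1],e[0])),np.hypot(*e))
t,r=fit2d(ct,[k(335,288),k(596,345),k(540,657),k(275,596)],[(.1,.085,.018),(.1,-.085,.018),(-.1,-.085,.018),(-.1,.085,.018)],[.5,-.2,0]);print("tray",t,r.round(1))
E
```

```text
[ 0.5661  0.1681  0.0754  0.0253  0.0072  0.2147 -0.0613  1.    ]
[[-0.7  0.1]
 [ 1.6 -0.6]
 [-1.1  0.8]
 [ 1.7  0.3]
 [-0.5  2.8]
 [ 1.6  1.7]
 [ 0.4 -0.5]
 [ 0.2  1.1]
 [ 0.3  0.3]
 [ 0.3 -0. ]
 [-4.6 -0.2]
 [-1.6  1.4]
 [-4.3 -1.6]
 [-2.2 -2.9]
 [ 2.9  1.1]
 [ 0.9 -0.9]
 [-2.8  0.5]
 [ 0.8 -2.5]
 [-4.  -2.1]
 [ 0.   1.6]
 [-1.3 -0.9]
 [ 0.7 -1.2]
 [-2.8 -0.5]]
tip t [0.028 0.244 0.122] 54.87009996584779 0.03623059570665815
tip s [0.025 0.247 0.122] 61.933741036598576 0.03685406854163464
barL [0.021 0.223 0.15 ] 31.175363308999867 0.015618674175921998
barR [0.001 0.201 0.15 ] -115.52883603705995 0.014848945751157779
tray [ 0.49486501 -0.33861122 -0.19256537] [[ 0.3 -0.2]
 [-0.1  0. ]
 [-0.1 -0.2]
 [-0.   0.4]]
```

```bash
cat > ov.py <<'E'
from h import *
def draw(c,q,box,s,name,hy=.0253,gxy=(.007,.211),ca=0):
    im=cv2.resize(c["pixels"][box[1]:box[1]+box[3],box[0]:box[0]+box[2]],None,fx=s,fy=s,interpolation=cv2.INTER_CUBIC)
    im=(255*(im/255.)**.7).astype(np.uint8)
    def ln(P,col):
        P=Rn.from_euler('z',q[2]).apply(np.array(P,float))+[q[0],q[1],0]
        u=((w2p(c,P)-box[:2]+.5)*s-.5).round().astype(np.int32); cv2.polylines(im,[u[:,None]],False,col,1)
    R=lambda x0,x1,y0,y1,z:[(x0,y0,z),(x1,y0,z),(x1,y1,z),(x0,y1,z),(x0,y0,z)]
    ln(R(-.085,.095,-.125,.125,.141),(0,255,0)); ln(R(-.165,-.085,-.145,.285,.09),(0,0,255)); ln(R(-.085,.16,-.145,.285,.105),(255,0,0))
    ln(R(-.165,.160,-.145,.285,0),(255,0,255))
    ln([(-.117,hy+.035,.131),(-.117,hy-.035,.131)],(0,255,255))
    a=np.linspace(0,6.3,30);k=np.radians(80)+ca
    ln(np.c_[-.118+.055*np.cos(k)+.01*np.cos(a),.11+.055*np.sin(k)+.01*np.sin(a),0*a+.172],(0,255,255))
    ln(np.c_[gxy[0]+.016*np.cos(a),gxy[1]+.016*np.sin(a),0*a+.150],(255,255,0))
    return im
if __name__=="__main__":
    q=[.5661,.1681,.0754]
    a=draw(cam("top"),q,(110,125,210,160),3.8,""); b=draw(cam("side"),q,(140,185,250,215),3.2,"")
    cv2.imwrite("pics/o1.png",a);cv2.imwrite("pics/o2.png",b[:600])
E
python3 ov.py
```

```text
(no output)
```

View pics/o2.png

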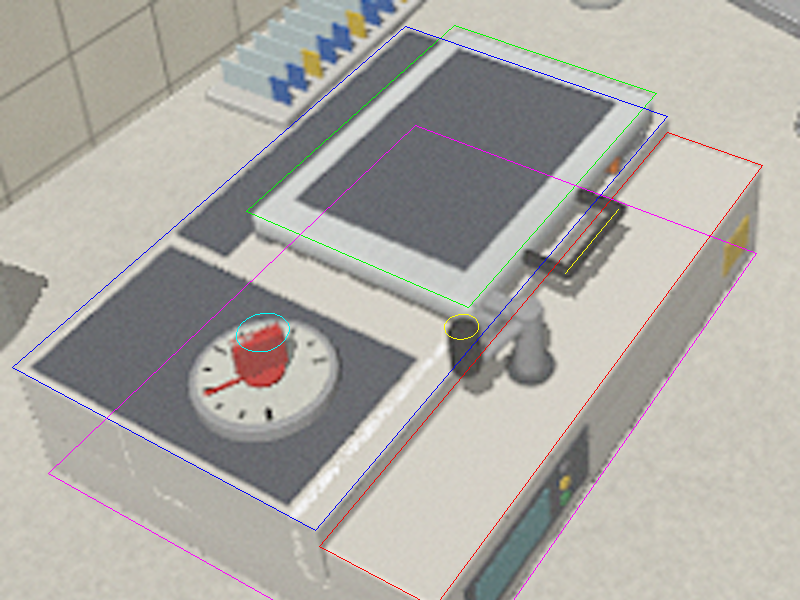

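View pics/o1.png

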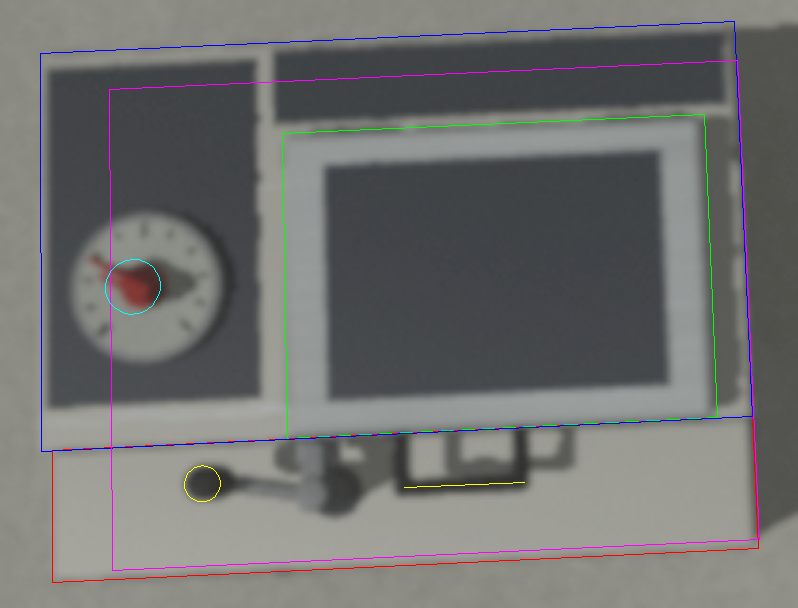

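The overlay agrees with both images to about 2–3 mm: lid, knob and handle outlines match at handle y ≈ +25 mm, and the pointer stands at about 55°. Now I'll write the motion helpers, check reachability, and place the gauge from the dial.

```bash
cat >> h.py <<'E'
q=np.array([.5655,.1675,.074]); HY=.025
Z=Rn.from_euler('z',q[2])
def rp(p): return Z.apply(np.array(p,float))+[q[0],q[1],0]
def ir(w): return Z.inv().apply(np.array(w)-[q[0],q[1],0])
def rot(al=0,be=0,yaw=None):  # degrees; alpha forward tilt, beta about tool z
    z=Z if yaw is None else Rn.from_euler('z',yaw)
    return (z*Rn.from_euler('y',-al,degrees=True)*Rn.from_euler('x',180,degrees=True)*Rn.from_euler('z',be,degrees=True)).as_rotvec()
def ik(p,al=0,be=0):
    j=bot.inverse_kinematics(rp(p),rot(al,be)); return None if j is None else np.array(j)
def L(p,al=0,be=0,v=.1): bot.line_to(rp(p),rot(al,be),max_speed=v)
def G(p,al=0,be=0): bot.goto(rp(p),rot(al,be))
def F(): return Z.inv().apply(bot.current_contact_force())
def bar(th):
    s=th+np.arctan2(26,212); return np.array([.095-.2136*np.cos(s),HY,.105+.2136*np.sin(s)]),s
def under(th,al,off=.015,past=.012,side=1):
    b,s=bar(th);a=np.radians(al)
    return b+np.array([-np.cos(a),0,-np.sin(a)])*off*side+np.array([np.sin(a),0,-np.cos(a)])*past
def knob(c,z,r=.055):
    k=np.radians(80)+c; return np.array([-.118+r*np.cos(k),.11+r*np.sin(k),z])
E
python3 - <<'E'
from h import *
cs=cam("side");ct=cam("top")
print("dial",ir(p2w(cs,(140+264.5/3.2-.5,185+373.5/3.2-.5),.117)),ir(p2w(ct,(148.05,200.2),.117)))
print("gripbase-top",ir(p2w(cs,(140+259.5/3.2-.5,185+337.5/3.2-.5),.15)))
def t(n,p,al,be):
    for b in(be,be+180,be-180):
        j=ik(p,al,b)
        print(n,al,b,None if j is None else j.round(2))
for c in(0,1.2): t("knob",knob(c,.15),0,90+80-90+np.degrees(c))
for th,al in((0,60),(0,45),(.18,45),(.6,45),(1,28),(1.65,0)): t("lift",under(th,al),al,0)
for al in(30,): t("catch",(-.074,-.04,.115),al,0)
t("gauge",(.005,.212,.127),0,0)
E
```

```text
dial [0.00832797 0.21600857 0.117     ] [0.01011245 0.21633637 0.117     ]
gripbase-top [0.00639847 0.21597362 0.15      ]
knob 0 80.0 [ 0.41  0.15  1.74 -0.    1.25 -2.98]
knob 0 260.0 [ 0.41  0.15  1.74 -0.    1.25  0.16]
knob 0 -100.0 [ 0.41  0.15  1.74 -0.    1.25  0.16]
knob 0 148.75493541569878 [ 0.4  -0.01  1.9  -0.    1.24 -1.79]
knob 0 328.7549354156988 [ 0.4  -0.01  1.9  -0.    1.24  1.35]
knob 0 -31.24506458430122 [ 0.4  -0.01  1.9   0.    1.24  1.35]
lift 60 0 None
lift 60 180 None
lift 60 -180 None
lift 45 0 [ 0.2  -0.49  2.58 -0.33  0.28  1.98]
lift 45 180 [ 0.2  -0.49  2.58 -0.33  0.28 -1.17]
lift 45 -180 [ 0.2  -0.49  2.58 -0.33  0.28 -1.17]
lift 45 0 [ 0.2  -0.56  2.53 -0.23  0.39  1.87]
lift 45 180 [ 0.2  -0.56  2.53 -0.23  0.39 -1.27]
lift 45 -180 [ 0.2  -0.56  2.53 -0.23  0.39 -1.27]
lift 45 0 [ 0.18 -0.53  2.35 -0.14  0.54  1.77]
lift 45 180 [ 0.18 -0.53  2.35 -0.14  0.54 -1.37]
lift 45 -180 [ 0.18 -0.53  2.35 -0.14  0.54 -1.37]
lift 28 0 [ 0.15 -0.21  1.9  -0.04  0.96  1.66]
lift 28 180 [ 0.15 -0.21  1.9  -0.04  0.96 -1.48]
lift 28 -180 [ 0.15 -0.21  1.9  -0.04  0.96 -1.48]
lift 0 0 [ 0.12  0.5   1.01 -0.    1.64  1.61]
lift 0 180 [ 0.12  0.5   1.01 -0.    1.64 -1.53]
lift 0 -180 [ 0.12  0.5   1.01 -0.    1.64 -1.53]
catch 30 0 [-0.03 -0.3   2.33  0.09  0.59  1.4 ]
catch 30 180 [-0.03 -0.3   2.33  0.09  0.59 -1.74]
catch 30 -180 [-0.03 -0.3   2.33  0.09  0.59 -1.74]
gauge 0 0 [ 0.42  0.48  1.38 -0.    1.29  1.92]
gauge 0 180 [ 0.42  0.48  1.38 -0.    1.29 -1.22]
gauge 0 -180 [ 0.42  0.48  1.38 -0.    1.29 -1.22]
```

```bash
python3 - <<'E'
from h import *
b=lambda c:280-np.degrees(c)
G(knob(0,.26),0,b(0)); bot.set_gripper(.55,15)
L(knob(0,.152),0,b(0),v=.12); print(F().round(1))
bot.set_gripper(0,10); print("open",bot.current_opening(),F().round(1))
for c in np.linspace(.1,1.2,12):
    L(knob(c,.152),0,b(c),v=.1)
    if np.hypot(*F()[:2])>30: print("stop",c,F());break
print(c,F().round(1),bot.current_opening())
bot.set_gripper(.55); L(knob(c,.26),0,b(c),v=.2)
print(bot.current_clock())
ct=cam("top"); crop(ct,115,180,130,100,6,"t3.png")
E
```

```text
[ 0.  -0.1  0.1]
open 0.21328585876596443 [-2.8 -0.7  3. ]
1.2 [-3.3  3.6  5.3] 0.21431999097056556
10.275
```

View pics/t3.png

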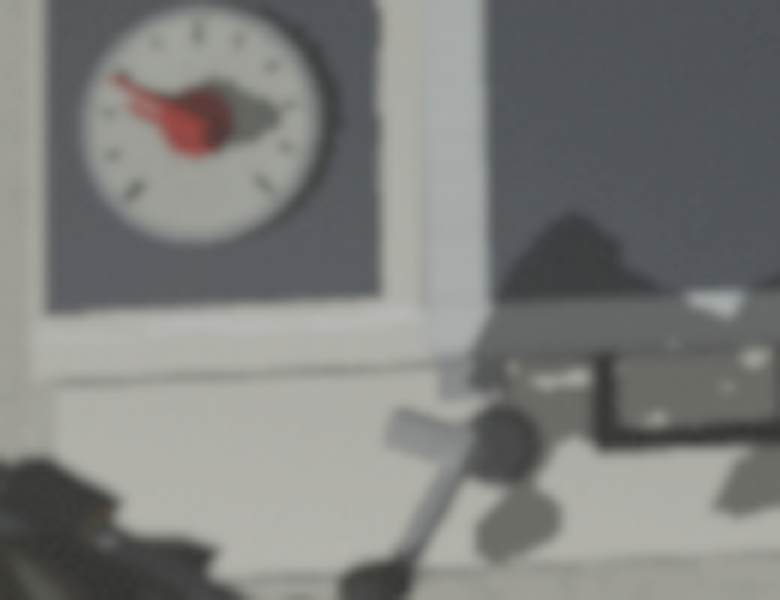

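The clamp is off, with its knob at (375,580) and the tongue swung away from the lid. Next is the gauge pointer.

```bash
python3 - <<'E'
from h import *
g=lambda z:(.009,.216,z)
b=lambda k:360-k
G(g(.24),0,b(57)); bot.set_gripper(.5,15)
L(g(.129),0,b(57),v=.12); print(F().round(1))
bot.set_gripper(0,12); print("open",bot.current_opening(),F().round(1))
for k in np.arange(63,138,6):
    L(g(.129),0,b(k),v=.1); m=bot.current_ft_torque()[2]; print(k,round(m,3),end=" ")
    if abs(m)>.5: break
print(k,F().round(1))
bot.set_gripper(.5); L(g(.26),0,b(k),v=.2)
G((-.15,.025,.28),20,180)
ct=cam("top"); crop(ct,115,180,60,45,10,"t4.png"); print(bot.current_clock())
E
```

```text
[ 0.1  1.  -0.4]
open 0.10783457322736326 [ 1.6 -0.5 -0.5]
63 -0.044 69 0.063 75 0.015 81 0.048 87 -0.01 93 0.011 99 0.027 105 0.026 111 -0.027 117 0.001 123 0.093 129 0.045 135 0.013 135 [ 3.9 -3.   0.6]
19.7083
```

View pics/t4.png

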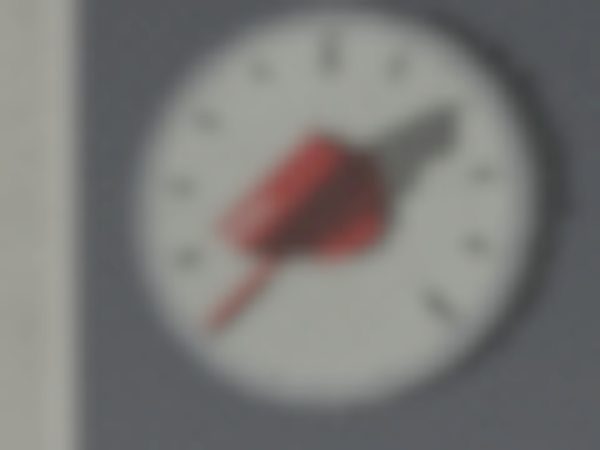

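The needle is near its zero mark, tip at (212,328), but I felt no stop. I'll nudge it a few degrees further with torque watch, then lift the lid.

```bash
python3 - <<'E'
from h import *
g=lambda z:(.009,.216,z)
b=lambda k:360-k
G(g(.24),0,b(133)); L(g(.129),0,b(133),v=.15)
bot.set_gripper(0,12)
for k in np.arange(134,143.1,1):
    L(g(.129),0,b(k),v=.1); bot.hold(.1); m=bot.current_ft_torque()[2]; print(k,round(m,3),end=" ")
    if abs(m)>.3: break
bot.set_gripper(.5); L(g(.26),0,b(k),v=.2)
bot.set_gripper(0)
al=42
p=under(0,al)
G(p+[-.05,0,.06],al,180); print(bot.current_clock())
L(p+[-.04,0,-.003],al,180,v=.12); L(p+[0,0,-.004],al,180,v=.08); print(F().round(1))
for th in np.arange(.0,.2,.015):
    L(under(th,al),al,180,v=.06); f=F(); print(round(th,3),f.round(1))
    if f[2]<-25: break
ct=cam("side"); crop(ct,245,190,130,100,6,"s3.png",.8); print(bot.current_clock())
E
```

```text
134.0 0.016 135.0 -0.056 136.0 -0.251 137.0 -0.356 27.3167
[-0.9 -0.9 -0.3]
0.0 [-1.9  0.8  0.2]
0.015 [-6.8  0.  -1.1]
0.03 [-8.6 -0.6 -0.1]
0.045 [-9.6  0.2 -0.4]
0.06 [-11.2  -0.3  -1.3]
0.075 [-10.3  -0.1   0.1]
0.09 [-12.1  -0.5  -0.3]
0.105 [-12.5  -0.4  -0.2]
0.12 [-12.   -0.6   0. ]
0.135 [-11.4   0.1  -0.5]
0.15 [-13.2  -0.7  -0.5]
0.165 [-13.5  -0.4   0.6]
0.18 [-13.6   0.5   0.2]
0.195 [-11.5   0.3  -1.3]
32.2
```

View pics/s3.png

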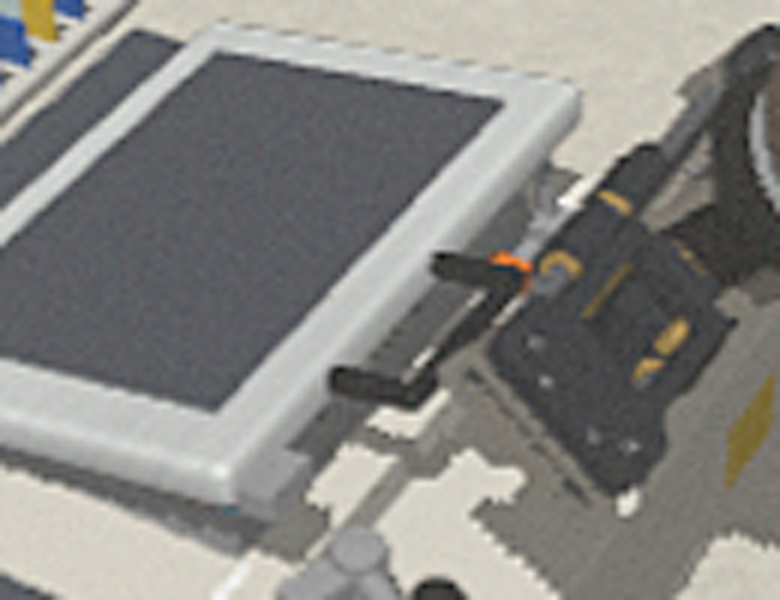

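The pointer met its stop at 136–137°. The lid is visibly raised, with the handle's left corner at (425,385) in the crop. I'll check the angle against the model.

```bash
python3 - <<'E'
from h import *
cs=cam("side")
for th in(.0,.1,.14,.16,.18,.2):
    b,_=bar(th); u=w2p(cs,[rp(b+[0,.035,0]),rp(b-[0,.035,0])]); print(th,((u-[245,190]+.5)*6-.5).round(0).tolist())
    # lid near corner (front-left, top edge): relative to hinge
    r=np.array([-.18,.036]);c,s=np.cos(th),np.sin(th)
    x=.095+r[0]*c+r[1]*s; z=.105-r[0]*s+r[1]*c
    print("  corner",((w2p(cs,[rp((x,.125,z)),rp((x,-.125,z))])-[245,190]+.5)*6-.5).round(0).tolist())
E
```

```text
0.0 [[433.0, 481.0], [531.0, 363.0]]
  corner [[250.0, 546.0], [602.0, 145.0]]
0.1 [[423.0, 433.0], [523.0, 315.0]]
  corner [[235.0, 503.0], [593.0, 106.0]]
0.14 [[417.0, 413.0], [518.0, 296.0]]
  corner [[228.0, 486.0], [588.0, 90.0]]
0.16 [[414.0, 403.0], [515.0, 286.0]]
  corner [[224.0, 477.0], [585.0, 81.0]]
0.18 [[410.0, 393.0], [512.0, 276.0]]
  corner [[221.0, 468.0], [582.0, 73.0]]
0.2 [[407.0, 383.0], [508.0, 267.0]]
  corner [[216.0, 459.0], [579.0, 65.0]]
```

The lid is at about 0.16–0.18 rad, the venting gap. Now withdraw and push the catch.

```bash
python3 - <<'E'
from h import *
al=42;p=under(.18,al)
L(p+[-.008,0,-.01],al,180,v=.06); L(p+[-.06,0,-.005],al,180,v=.12)
a=32; z=.115
L((-.15,-.04,.17),a,180,v=.12)
L((-.105,-.038,.135),a,180,v=.12); print(F().round(1))
L((-.075,-.038,z),a,180,v=.06); print("in",F().round(1))
for y in np.arange(-.042,-.0745,-.002):
    L((-.075,y,z),a,180,v=.04); f=F(); print(round(y,3),f.round(1).tolist())
    if f[1]>12: break
print(ir(bot.current_ee_pos()).round(4))
L((-.075,y+.006,z),a,180,v=.06); L((-.105,y+.006,.135),a,180,v=.08); L((-.15,y+.006,.18),a,180,v=.12)
G((-.22,-.03,.22),20,180)
c=cam("side"); crop(c,245,190,130,100,6,"s4.png",.8); print(bot.current_clock())
E
```

```text
[-0.9  0.3 -0.4]
in [-0.4 -0.3 -0.2]
-0.042 [-0.6, 0.4, -0.3]
-0.044 [-0.0, -0.5, 0.7]
-0.046 [-0.0, 0.1, 0.6]
-0.048 [0.6, -0.3, 0.9]
-0.05 [-0.3, -0.3, 0.6]
-0.052 [0.3, 1.8, -0.5]
-0.054 [0.1, 2.0, 0.6]
-0.056 [0.9, 2.4, -0.9]
-0.058 [-1.5, 1.5, -0.2]
-0.06 [1.0, 1.7, 0.1]
-0.062 [0.1, 1.1, -0.8]
-0.064 [-0.3, 1.0, -0.8]
-0.066 [-0.4, 0.8, -1.0]
-0.068 [0.1, 1.3, -1.1]
-0.07 [-0.2, 1.5, -0.3]
-0.072 [-0.4, 0.3, -1.1]
-0.074 [-0.6, 1.0, -0.0]
[-0.075  -0.0741  0.115 ]
41.6583
```

View pics/s4.png

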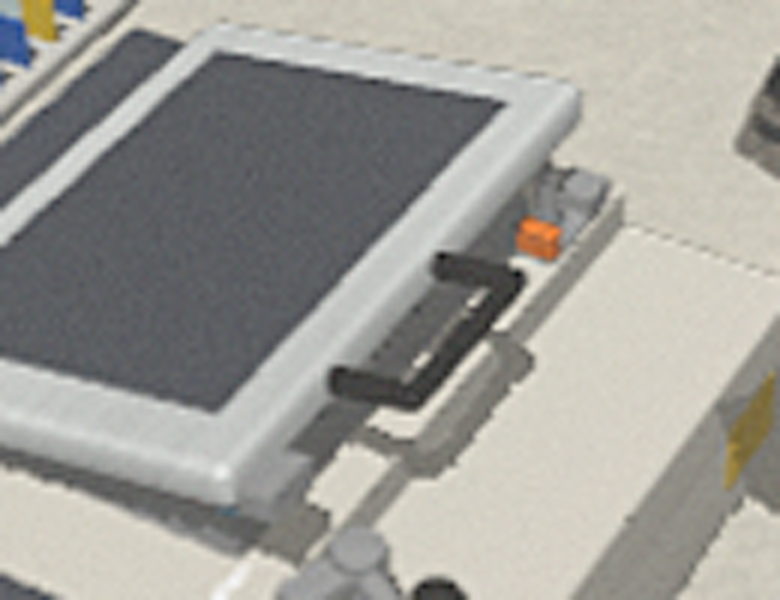

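The orange tab now sits far to the right, near (540,238), beside the striker bracket. The push ran about 22–23 mm after first contact. Now open the lid.

```bash
python3 - <<'E'
from h import *
al=42;p=under(.16,al)
G(p+[-.07,0,.0],al,180)
L(p+[-.03,0,-.01],al,180,v=.12); L(p+[0,0,-.004],al,180,v=.08); print(F().round(1))
for th in np.r_[.17:.3:.03,.3:1.65:.09,1.65]:
    b,s=bar(th); al=float(np.clip(90-np.degrees(s),0,42))
    L(under(th,al),al,180,v=.1); f=F(); print(round(th,2),f.round(1).tolist())
    if np.linalg.norm(f)>35: break
bot.hold(.3)
p=under(th,al); L(p+[-.06,0,.03],al,180,v=.15)
bot.goto([.3,-.35,.35],rot(0,180))
c=cam("top");cv2.imwrite("pics/x.png",c["pixels"]); crop(c,170,90,150,170,3.5,"t5.png"); print(bot.current_clock())
E
```

```text
[ 0.   0.3 -0.4]
0.17 [-0.1, -0.2, -0.4]
0.2 [-5.8, -0.7, -0.2]
0.23 [-9.0, -1.5, 0.6]
0.26 [-9.0, -1.0, 0.6]
0.29 [-7.8, -0.6, -1.7]
0.3 [-8.8, -0.4, -0.5]
0.39 [-3.6, -0.6, 0.2]
0.48 [-1.2, -0.2, 0.1]
0.57 [0.7, 1.3, -0.1]
0.66 [-0.1, 0.9, 0.4]
0.75 [0.1, 1.1, 0.6]
0.84 [0.5, -0.7, -0.9]
0.93 [0.3, -0.2, -0.2]
1.02 [0.1, -0.1, -0.2]
1.11 [0.5, 0.1, -1.1]
1.2 [-0.2, -0.4, -0.0]
1.29 [-0.3, 0.2, -0.1]
1.38 [0.5, 0.5, 1.2]
1.47 [-1.0, -0.2, -0.2]
1.56 [-0.6, 0.1, 0.1]
1.65 [0.5, 0.0, 0.4]
53.1083
```

View pics/t5.png

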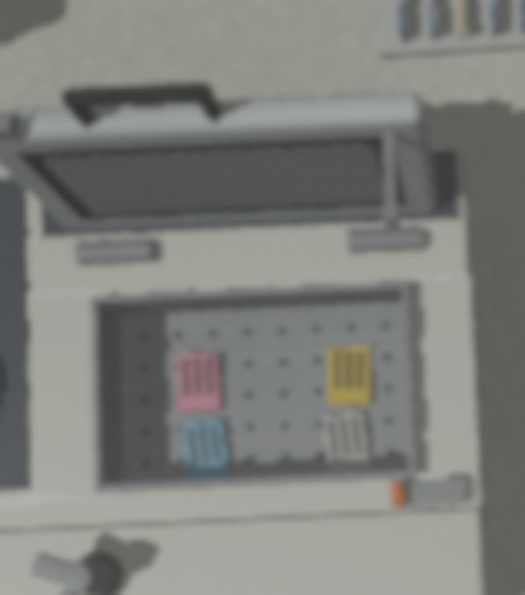

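The lid is fully up and the well is visible. All four cassettes are there: pink (199,381), yellow (349,376), blue (206,444), white (348,437), with long sides along retort x. I'll take one composite close-up of the well and tray.

```bash
python3 - <<'E'
from h import *
c=cam("top")
a=c["pixels"][170:235,205:285]; b=c["pixels"][180:295,395:500]
a=cv2.resize(a,None,fx=8,fy=8,interpolation=cv2.INTER_CUBIC)[:, :480] if 0 else cv2.resize(a,None,fx=5.5,fy=5.5,interpolation=cv2.INTER_CUBIC)
b=cv2.resize(b,None,fx=3.3,fy=3.3,interpolation=cv2.INTER_CUBIC)
im=np.zeros((max(a.shape[0],b.shape[0]),a.shape[1]+b.shape[1],3),np.uint8); im[:a.shape[0],:a.shape[1]]=a; im[:b.shape[0],a.shape[1]:]=b
cv2.imwrite("pics/w1.png",(255*(im/255.)**.6).astype(np.uint8)); print(a.shape,b.shape)
for th in(1.5,1.6,1.65,1.75):
    p,_=bar(th); print(th,w2p(c,[rp(p+[0,.035,0]),rp(p-[0,.035,0])]).round(1).tolist())
E
```

```text
(358, 440, 3) (380, 346, 3)
1.5 [[190.5, 134.4], [228.5, 132.6]]
1.6 [[190.7, 123.4], [228.5, 121.7]]
1.65 [[190.9, 118.2], [228.5, 116.5]]
1.75 [[191.5, 108.3], [228.8, 106.6]]
```

View pics/w1.png

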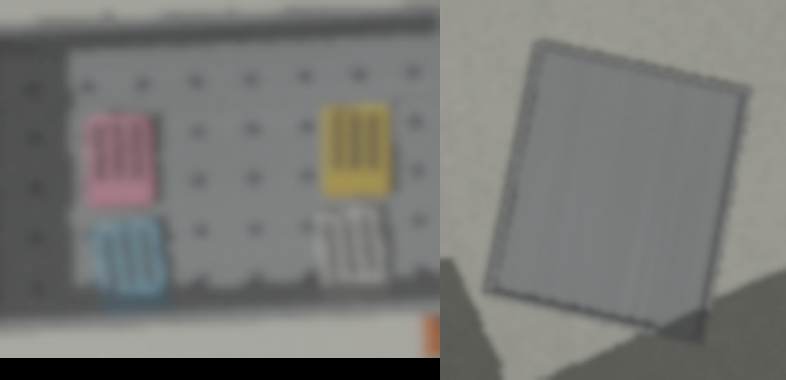

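The close-up (scale 5.5) gives pink centred at (120,160) and yellow at (356,149), both square to the well. Blue is near (130,263) and white near (353,255), both leaning about 9–10°, with their front ends partly behind the wall. The tray corners in the right panel are (537,40), (750,88), (702,342) and (487,292).

```bash
python3 - <<'E'
from h import *
c=cam("top"); f=lambda u,v:(205+(u+.5)/5.5-.5,170+(v+.5)/5.5-.5); k=lambda u,v:(395+(u-440+.5)/3.3-.5,180+(v+.5)/3.3-.5)
P=dict(pink=((120,160),(119,114),(120.5,205.5)),blue=((130,263),(121.5,218),(138,308)),yellow=((356,149),(354.5,104),(358.5,194)),white=((353,255),(346,210),(360,300)))
for n,(a,b,d) in P.items():
    w=[ir(p2w(c,f(*x),.068)) for x in(a,b,d)]; e=w[1]-w[2]
    print(n,w[0][:2].round(4),"yaw",np.degrees(np.arctan2(e[1],e[0])).round(1),"len",np.hypot(*e[:2]).round(4),"front",w[2][0].round(4))
t,r=fit2d(c,[k(537,40),k(750,88),k(702,342),k(487,292)],[(.1,.085,.018),(.1,-.085,.018),(-.1,-.085,.018),(-.1,.085,.018)],[.5,-.33,-.2]);print("tray",t,r.round(1))
print("cam",-c["R"].T@c["t"])
E
```

```text
pink [0.0105 0.0468] yaw -0.5 len 0.0402 front -0.0095
blue [-0.0348  0.0437] yaw 8.8 len 0.04 front -0.0545
yellow [ 0.0105 -0.0564] yaw 0.5 len 0.0397 front -0.0093
white [-0.0358 -0.0534] yaw 6.7 len 0.0398 front -0.0556
tray [ 0.49523533 -0.33894008 -0.1984193 ] [[-0.  -0.6]
 [ 0.3 -0.3]
 [ 0.3  0.4]
 [-0.6  0.5]]
cam [0.48000109 0.00523743 1.08241541]
```

```bash
cat >> h.py <<'E'
import itertools
def findtray(c,t0,span=.06):
    g=cv2.GaussianBlur(cv2.cvtColor(c["pixels"],cv2.COLOR_BGR2GRAY).astype(np.float32),(0,0),1)
    gx,gy=cv2.Sobel(g,cv2.CV_32F,1,0),cv2.Sobel(g,cv2.CV_32F,0,1)
    m=np.minimum(np.hypot(gx,gy),25)
    s=np.linspace(-1,1,40)
    P=np.concatenate([np.c_[sx*(.1-o)*np.ones(40),s*(.085-o),0*s+.018] for sx in(1,-1) for o in(0,.004)]+[np.c_[s*(.1-o),sy*(.085-o)*np.ones(40),0*s+.018] for sy in(1,-1) for o in(0,.004)])
    def sc(t):
        u=w2p(c,Rn.from_euler('z',t[2]).apply(P)+[t[0],t[1],0]).astype(np.float32)
        return float(cv2.remap(m,u[:,:1],u[:,1:],cv2.INTER_LINEAR).mean())
    d=np.arange(-span,span+.001,.004)
    best=max(((t0[0]+a,t0[1]+b,t0[2]+y) for a in d for b in d for y in np.arange(-.25,.26,.05)),key=sc)
    from scipy.optimize import minimize
    r=minimize(lambda t:-sc(t),best,method="Nelder-Mead",options=dict(initial_simplex=np.array(best)+np.array([[0,0,0],[.003,0,0],[0,.003,0],[0,0,.03]])))
    return r.x,-r.fun,sc(t0)
def pick(x,y,yaw,dz=.0615):
    b=180-yaw
    G((x,y,.19),0,b); bot.set_gripper(.413,20)
    L((x,y,.11),0,b,v=.2); L((x,y,dz),0,b,v=.08); f=F()
    bot.set_gripper(0,20); o=bot.current_opening()
    L((x,y,.19),0,b,v=.15); print("pick",f.round(1),round(o,3),round(bot.current_opening(),3),round(bot.current_clock(),1))
def place(t,tx,ty):
    w=Rn.from_euler('z',t[2]).apply([tx,ty,0])+[t[0],t[1],0]; r=rot(0,180,t[2])
    bot.line_to([w[0],w[1],.17],r,max_speed=.25); o=bot.current_opening()
    bot.line_to([w[0],w[1],.04],r,max_speed=.2); bot.line_to([w[0],w[1],.0068],r,max_speed=.05); o2=bot.current_opening()
    bot.set_gripper(.40); bot.line_to([w[0],w[1],.04],r,max_speed=.1);bot.line_to([w[0],w[1],.17],r,max_speed=.25)
    print("place",round(o,3),round(o2,3),round(bot.current_clock(),1))
T0=np.array([.4953,-.339,-.196])
E
python3 - <<'E'
from h import *
print(findtray(cam("top"),T0))
pick(.0105,.0468,-.5)
t=findtray(cam("top"),T0); print(t)
if bot.current_opening()>.25 and np.linalg.norm(t[0][:2]-T0[:2])<.006: place(T0,.045,.038)
E
```

```text
(array([ 0.49961013, -0.331456  , -0.20074472]), np.float64(23.56580352783203), 21.565185546875)
pick [-0.5  0.1 -0.6] 0.306 0.301 58.9
(array([ 0.49988834, -0.33138121, -0.20079753]), np.float64(24.15512466430664), 22.12911605834961)
```

```bash
cat >> h.py <<'E'
A0=np.array([.4998,-.3314,-.2008]); TC=np.array([.4975,-.3355,-.198])
def tray_now():
    t=findtray(cam("top"),A0); d=t[0]-A0; print("tray d",d.round(4),t[1].round(1))
    return TC+d if np.hypot(*d[:2])>.005 or abs(d[2])>.04 else TC
E
python3 - <<'E'
from h import *
place(TC,.045,.032)
pick(-.0348,.0437,8.8)
t=tray_now()
if bot.current_opening()>.25: place(t,-.045,.032)
E
```

```text
place 0.299 0.3 64.3
pick [-0.4 -0.2 -0.7] 0.302 0.302 69.0
tray d [ 0.0001 -0.0001 -0.001 ] 24.1
place 0.299 0.299 74.4
```

```bash
python3 - <<'E'
from h import *
pick(.0105,-.0555,.5)
t=tray_now()
if bot.current_opening()>.25:
    place(t,.045,-.032)
    pick(-.0358,-.0525,6.7)
    t=tray_now()
    if bot.current_opening()>.25: place(t,-.045,-.032)
E
```

```text
pick [-0.5  0.9 -0.2] 0.299 0.299 78.8
tray d [-0.0008 -0.0042  0.0019] 23.6
place 0.302 0.303 84.1
pick [ 0.7 -1.2  0.1] 0.301 0.302 88.7
tray d [-0.001  -0.0042  0.0039] 23.8
place 0.3 0.299 93.9
```

All four are placed. Now close the lid, pushing from behind the bar first and then pressing down from above.

```bash
python3 - <<'E'
from h import *
bot.set_gripper(0)
e=.006
p=under(1.65,0,off=.03,past=e,side=-1)
for d in(.10,.0): print(ik(p+[0,0,d],0,180))
bot.goto([.45,-.05,.42],rot(0,180)); G(p+[-.10,0,.10],0,180); L(p+[0,0,.06],0,180,v=.15); L(p,0,180,v=.1); print(F().round(1))
for th in np.r_[1.65:.84:-.08]:
    L(under(th,0,past=e,side=-1),0,180,v=.1); f=F(); print(round(th,2),f.round(1).tolist())
    if np.linalg.norm(f)>30: break
L(under(th,0,off=.022,past=-.05,side=-1),0,180,v=.15)
L(bar(th)[0]+[0,0,.02],0,180,v=.1)
for th in np.r_[th:0:-.07,0]:
    L(bar(th)[0]+[0,0,.005],0,180,v=.08); f=F(); print(round(th,2),f.round(1).tolist())
    if np.linalg.norm(f)>30: break
print(bot.current_clock())
E
```

```text
[ 1.14612854e-01  6.91916203e-01  5.24526992e-01 -4.44089210e-16
  1.92514946e+00 -1.53018347e+00]
[ 1.14612854e-01  6.34624016e-01  8.02737664e-01 -4.44089210e-16
  1.70423097e+00 -1.53018347e+00]
[ 0.7 -0.6  0.2]
1.65 [0.5, 0.4, -0.2]
1.57 [0.9, -0.3, 0.7]
1.49 [0.4, 0.7, -0.1]
1.41 [0.3, 0.6, -0.3]
1.33 [0.6, 0.1, 0.3]
1.25 [-0.5, -0.6, 0.4]
1.17 [-0.4, 0.6, 0.2]
1.09 [0.7, -0.4, 0.6]
1.01 [1.5, 0.4, 0.2]
0.93 [-0.6, 0.3, 0.2]
0.85 [-0.7, 0.2, -0.2]
0.85 [0.1, -0.6, 0.3]
0.78 [0.4, -0.3, 0.6]
0.71 [0.6, -0.4, 0.4]
0.64 [-0.5, -0.2, -0.1]
0.57 [-0.4, -0.4, -0.3]
0.5 [-0.6, -0.3, 0.6]
0.43 [-0.2, 0.6, 0.2]
0.36 [0.4, 0.3, 0.3]
0.29 [-0.2, 0.8, -0.4]
0.22 [0.2, 0.3, 0.4]
0.15 [0.2, 0.1, -0.0]
0.08 [0.7, -0.1, 0.4]
0.01 [-0.1, -0.2, -0.0]
0.0 [0.5, -0.7, 0.1]
108.025
```

```bash
python3 - <<'E'
from h import *
L(bar(0)[0]+[0,0,.12],0,180,v=.15)
bot.goto([.3,-.35,.35],rot(0,180))
n=cam("top")["pixels"].astype(int)
for f in("top0","x"):
    r=cv2.imread(f"pics/{f}.png").astype(int); d=np.abs(n-r).mean(2); print(f,"lid",d[160:235,190:295].mean(),"back",d[105:155,180:300].mean())
E
```

```text
top0 lid 0.485968253968254 back 0.48122222222222216
x lid 26.769269841269843 back 18.51761111111111
```

The lid region matches the original shut image to within noise. One last composite view: tray, and gauge with clamp.

```bash
python3 - <<'E'
from h import *
c=cam("top")
r=lambda x,y,w,h,s:cv2.resize(c["pixels"][y:y+h,x:x+w],(int(w*s),int(h*s)),interpolation=cv2.INTER_CUBIC)
im=np.hstack([r(115,125,200,160,2),r(395,180,107,128,2.5)])
cv2.imwrite("pics/fin.png",(255*(im/255.)**.6).astype(np.uint8))
s=cam("side")["pixels"].astype(int); o=cv2.imread("pics/side0.png").astype(int)
d=np.abs(s-o).mean(2); print("side lid diff",d[196:280,222:345].mean(), "handle",d[240:275,300:340].mean())
E
```

```text
side lid diff 4.032359014066332 handle 3.6490476190476184
```

View pics/fin.png

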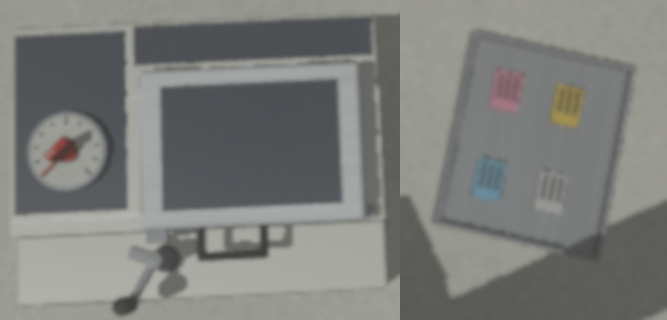

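The lid is shut, the clamp is off, the pointer is at zero, and all four cassettes lie inside the tray. Handing in.

```bash
python3 -c "
from workcell import bot
print(bot.current_clock(), bot.job_done())"
```

```text
the job is handed in; nothing more can be done
111.1167 None
```

The job is handed in at about 111 s: all four cassettes lie in the tray, the lid is shut with the clamp off, and the peak pointer is at its zero stop; the judge gave no result, and I did not re-check the pot and moulds in the last picture.

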